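# Pin back a sprung belt tensioner

### The arm

A 7-joint arm with a two-finger parallel gripper is mounted at the origin on a cart in front of the work surface, level with it; the furniture and walls round the work are solid. World frame = base frame: x ahead of the robot, y to its left, z up, the work surface at z = 0. Lengths are in mm, angles in rad, forces in N, time in s.
With the tool pointing down it reaches from about 350 to 900 mm from the base axis. Payload 19.9 kg.
Tool frame: the origin (TCP) lies at the very end of the fingers, on their centre line; the grasp point (between the pads) lies 19 mm behind it (grasp_offset is the distance from the TCP to the grasp point, in mm); z points along the fingers, y is the line along which they close (so a half turn about z gives the same grasp; the last joint's range is limited). The gripper opens to 85 mm and grips with 20 to 120 N. Pads are 22 mm wide; open, the fingers measure 114 mm over their backs; the gripper's body (76 mm by 85 mm) begins 54 mm behind the grasp point. The pads swing forward as they close: fully open they stand 13 mm farther back than shut.
Start: joints at [-1.208, 0.417, -0.01, 1.614, 0.005, 1.111, -0.053], TCP at [246.135, 574.473, 231.26] pointing down, gripper open.
Joint ranges: [-2.81, 2.81], [-0.39, 2.02], [-1.27, 1.25], [0.06, 2.57], [-1.19, 4.33], [0.19, 2], [-2.82, 2.82]. Speed limits (rad/s): [1.89, 1.89, 2.39, 2.39, 3.01, 3.01, 3.01].

### API

Orientations are given as a unit quaternion [w, x, y, z].
In Python, from station import get_obs, grab_frame, job_done, trace, grasp_offset gives the robot as it stands.
- The arm moves only by the tool play_rows, never from a script. Its argument "targets" is a list of rows, each an object of numbers: "tx", "ty", "tz": the shift along the world's x, y, z as a fraction of full scale; "rx", "ry", "rz": the turn, a rotation vector about the world's x, y, z as a fraction of full scale. A call has 1 to 12 rows; each row is the pose to reach, as a shift and turn from the pose commanded when the call began, turning the shorter way round; what a row does not reach only later rows make up. Full scale, the value 1, is 250 mm for a shift and 180 degrees for a turn. A row lasts 1/10 s, in which the tool goes at most 50 mm and 8.59 degrees, less where a joint would pass 70% of its speed; a pose out of reach is approached as far as the arm can. A call with a number of a shift or a turn outside -1 to 1 is refused whole. A call with a gripper value outside its range is refused whole. "hand" is the opening, from -1 (shut) to 1 (fully open), so that 0 is half open, set as the call begins (left out, the last holds). The fingers move at their own pace and stop on an object; "force" is the grip in N (left out, the last holds). Time passes only in rows, so rows that repeat a pose let the fingers close. It gives the time, the measured TCP pose, the force, the opening and the grip force at its end, in the units of the state.
- get_obs(): the state, without advancing time (a new reading comes with each control period).
- grab_frame(name): name is "scene" or "top" or "wrist"; returns a dict with "img" (420x560x3 uint8, red, green, blue), "depth" (420x560 float32, mm along the optical axis (not along the pixel's ray), 0 where there is no reading), "intrinsics" (3x3 intrinsics, pixels), "extrinsics" (4x4, takes a point from camera to world coordinates). Camera axes: x right, y up, looking along -z (the intrinsics and any distortion apply to the point x, -y, -z); pixel columns grow to the right and rows downward; lengths in mm; the calibration is good to about 2 mm. A picture is of the moment at which its call begins.
- job_done(): hands the job in; it is judged then, once.
Trained networks look in a picture, given as the dict that the camera call returned (one of the last four; its "shot" number tells which), for a name from the list of things; names that differ only in an ending like _2 or _b are one class to them, and where a whole thing is asked for, a point or a joint stands for the part that bears it (a point fixed in the world has none). Each returns a list of dicts, best first, with "p" (0 to 1); they miss things now and then, are a little off and sometimes report something else, mostly with a low value. They report only what shows in the picture. A call takes as long as a camera call. They do not tell look-alikes from the thing itself.
- trace(thing, picture): "mask" (420x560 bool, what is visible of it) and "bbox" ([centre column, centre row, width, height] in pixels, round what is visible of it).
The state is a dict: "time_s": time; "q": joint angles; "qd": joint speeds; "joint_efforts": joint torques, N m; "tcp_pos": TCP position; "tool_rot": TCP orientation; "wrist_force": force on the tool from outside, world axes, zero at the start; "ft_torque": the same for the moment, N m; "grip_width": opening from 0.0 (shut) to 1.0 (fully open); "grip_force": force on a finger pad.
Only numpy, scipy, OpenCV 4.12 (cv2) and the standard library are available. Lean on these libraries where they do the work, as an engineer would, in place of code of your own. Each camera call takes 0.05 s, during which the arm holds its last target. There are 200 camera calls.

### The job

The plotter's belt drive stands open on the desk, ready for a new belt. Take the locking pin from the wooden tool block, swing the sprung tension arm with its idler wheel back, and drop the pin through the eye in the arm and on into the lock hole in the plate beneath it, fully home with its collar down on the arm, so that the pin alone holds the arm back. Feel for the hole gently rather than forcing the pin, do not let the arm snap back, and leave the driver, the mug and the tape roll where they are.

Things in the scene. Friction and masses are not known exactly. Their poses are not given: they have to be found in the camera images.
- pin_grip (a point): loose locking pin standing upright in a bore of the tool block: black knurled round knob 20 mm across, 33 mm tall; under it a steel collar 22 mm across, 4 mm thick; under that a steel shank 8 mm across, 23 mm long, its last 4 mm tapering to a 3.6 mm nose; 50 g. This point: on its axis in the knob, 20 mm above the collar's top, 13 mm below the knob's top, 47 mm above the nose; z up the axis
- pin_tip (a point): the tip of the locking pin's nose, on its axis; z runs up the axis to the knob. The shank is polished and greased and slides easily in the bores (friction about 0.2)
- drive_deck: the plotter's belt drive, fixed: aluminium deck plate 155 mm (x) by 250 mm (y) on four legs, top 50 mm above the desk, with a dark lock plate (see pivot), the tension arm, and two toothed pulleys at its far side (tops 104 mm above the desk). Origin on the desk under the middle of the deck; x points away from the robot at yaw 0, z up
- pivot (a point): on the arm's vertical pivot axis, 75 mm above the desk (post and coil spring end at 91 mm). The lock plate is an arc about it, flat top 64 mm up, under the eye's whole swing, with ONE hole: the lock hole, 10 mm wide, 14 mm deep, 1 mm chamfer, 70 mm from the pivot. The plate is clamped where the last belt needed it: the eye is over the hole at an unknown arm angle from 0.55 to 0.90 rad
- eye (a point): centre of the round eye through the end of the tension arm, at the arm's top face, 75 mm above the desk, 70 mm from the pivot, on the robot's side of it; bore 10 mm, outside 24 mm, arm 8 mm thick, its underside 3 mm above the lock plate
- tension_arm (a joint): angle, rad, of the grey bell-crank arm (eye on one limb, black idler wheel on the other, 34 mm across, top 101 mm up). 0 = at rest on its stop; grows as it is swung back, counter-clockwise seen from above (eye goes to the deck's -y side); stop at 1.12. The spring pulls back with 3 N at the eye at 0, 5 to 7 N at 0.55 to 0.90. With the pin in the eye the arm can be swung by the pin
- tool_block: fixed light-wood block 110 mm (x) by 46 mm (y), 28 mm high, two bores of 9.5 mm, 25 mm deep, in its top at x = -30 and +30 mm; one holds the locking pin, the other the hex driver. Origin on the desk under its middle
- driver_mid (a point): hex driver with a waisted grey handle 19 mm across, standing in the other bore of the tool block, top 79 mm above the desk; this point is on its axis in the handle, 56 mm above the desk. To be left alone
- mug: dark stoneware mug, 90 mm tall, to the left of the drive. To be left alone
- tape_roll_4: small roll of paper tape, 43 mm across, 12 mm high, lying flat behind the tool block. To be left alone
Things that resemble listed ones, but are neither listed nor needed, are in the scene too. What is shaped like the part that bears pin_grip but blue or purple is not meant.

How it is judged:
By the outcome, as a careful person would: the job done as asked, in the order asked, and still so for the second after the job is handed in, with the robot touching nothing.
It also fails if it takes over 64 s, if anything falls off the work surface, if the arm or the gripper's body presses on something with over 40 N, if the wrist force passes 120 N, or if a joint passes its speed limit or range.

## Working session

There is one attempt and no reset: what is moved stays moved. The work goes in short steps, Python scripts to look and compute and a tool call to move; the robot and the scene stay as the last step left them, time stands still between calls to the robot, and variables do not carry over. Pictures are saved under pics/ and viewed, at most 10 in all, crops included, and the job is handed in when it is done.

Besides the shell and the picture viewer there is one more tool, called after "Call:" by a JSON object that holds its "api" and its "payload". play_rows: Moves the arm, as the interface text tells. Shift numbers are shares of 250 mm and turn numbers shares of 180 degrees, none past 1 either way. Its arguments: {"type":"object","properties":{"targets":{"type":"array"},"hand":{"type":"number"},"force":{"type":"number"}},"required":["targets"]}

```bash
mkdir -p pics; ls; cat > h.py <<'E'
import numpy as np, cv2
from station import *
def world(f,u,v,d=None):
    K=f["intrinsics"];E=f["extrinsics"]
    u=np.asarray(u,float);v=np.asarray(v,float)
    if d is None: d=f["depth"][v.astype(int),u.astype(int)]
    p=np.stack([(u-K[0,2])/K[0,0]*d,-(v-K[1,2])/K[1,1]*d,-d,np.ones_like(d)],-1)
    return (p@E.T)[...,:3]
def maskpts(f,m):
    v,u=np.nonzero(m&(f["depth"]>0)); return world(f,u,v)
def save(f,n): cv2.imwrite("pics/"+n,f["img"][...,::-1])
E
python3 - <<'E'
from h import *
o=get_obs();print({k:np.round(v,3) for k,v in o.items()},grasp_offset)
for c in("top","scene"):
    f=grab_frame(c);save(f,c+"0.png");print(c,f.keys(),np.round(f["extrinsics"],3).tolist(),f["intrinsics"].tolist())
    for n in("pin_grip","drive_deck","tension_arm","tool_block","driver_mid","mug","tape_roll_4"):
        for r in trace(n,f)[:3]:
            p=maskpts(f,r["mask"]); print(n,round(r["p"],2),np.round(r["bbox"]),np.round(np.median(p,0)) if len(p) else None, np.round(np.percentile(p,[2,98],axis=0)).tolist() if len(p) else None)
E
```

```text
pics
{'time_s': np.float64(0.0), 'q': array([-1.207,  0.418, -0.01 ,  1.614,  0.005,  1.111, -0.053]), 'qd': array([-0.   ,  0.002,  0.001,  0.   ,  0.001,  0.   ,  0.   ]), 'joint_efforts': array([-1.0000e-03, -8.6446e+01,  6.7800e-01, -4.3491e+01,  1.9000e-02,
        8.0000e-03, -0.0000e+00]), 'tcp_pos': array([246.017, 574.16 , 230.649]), 'tool_rot': array([-0.   ,  0.201,  0.98 , -0.001]), 'wrist_force': array([-0.61 ,  0.725, -0.227]), 'ft_torque': array([-0.089, -0.018, -0.008]), 'grip_force': np.float64(0.0), 'grip_width': np.float64(1.002)} 18.700000000000003
top dict_keys(['img', 'depth', 'intrinsics', 'extrinsics', 'shot']) [[0.003, 0.982, -0.189, 321.772], [-1.0, 0.003, 0.002, 37.817], [0.002, 0.189, 0.982, 1242.34], [0.0, 0.0, 0.0, 1.0]] [[392.6318616723601, 0.0, 270.68361440243643], [0.0, 392.6318616723601, 209.00871608041749], [0.0, 0.0, 1.0]]
pin_grip 0.68 [357. 177.  16.  11.] [ 658. -235.   11.] [[642.0, -254.0, 3.0], [676.0, -218.0, 16.0]]
pin_grip 0.57 [382. 191.   9.   9.] [ 610. -302.   57.] [[604.0, -312.0, 27.0], [621.0, -295.0, 63.0]]
drive_deck 0.77 [257. 23
[... 1599 characters left out ...]
tool_block 0.57 [391. 293.  48.  48.] [ 481. -280.   26.] [[447.0, -304.0, -1.0], [550.0, -241.0, 30.0]]
driver_mid 0.77 [386. 286.   9.  26.] [ 469. -268.   61.] [[465.0, -275.0, 32.0], [478.0, -260.0, 80.0]]
mug 0.93 [169. 197.  36.  40.] [454. 344.  60.] [[427.0, 324.0, 4.0], [502.0, 401.0, 90.0]]
mug 0.31 [253. 231. 118.  83.] [481.  63.  50.] [[388.0, -49.0, 8.0], [575.0, 197.0, 98.0]]
tape_roll_4 0.45 [407. 251.  19.  14.] [ 656. -240.   10.] [[639.0, -259.0, -1.0], [681.0, -220.0, 13.0]]
tape_roll_4 0.19 [254. 215.  33.  37.] [499.  88.  75.] [[430.0, 52.0, 49.0], [526.0, 140.0, 100.0]]
tape_roll_4 0.18 [168. 196.  36.  41.] [454. 346.  60.] [[427.0, 324.0, 1.0], [503.0, 402.0, 90.0]]
```

```bash
python3 - <<'E'
import cv2
a=cv2.imread("pics/scene0.png")[180:340,180:460]
b=cv2.imread("pics/top0.png")[160:280,200:410]
cv2.imwrite("pics/a.png",cv2.resize(a,None,fx=2.85,fy=2.85,interpolation=2))
cv2.imwrite("pics/b.png",cv2.resize(b,None,fx=3.8,fy=3.8,interpolation=2))
E
```

```text
(no output)
```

View pics/a.png

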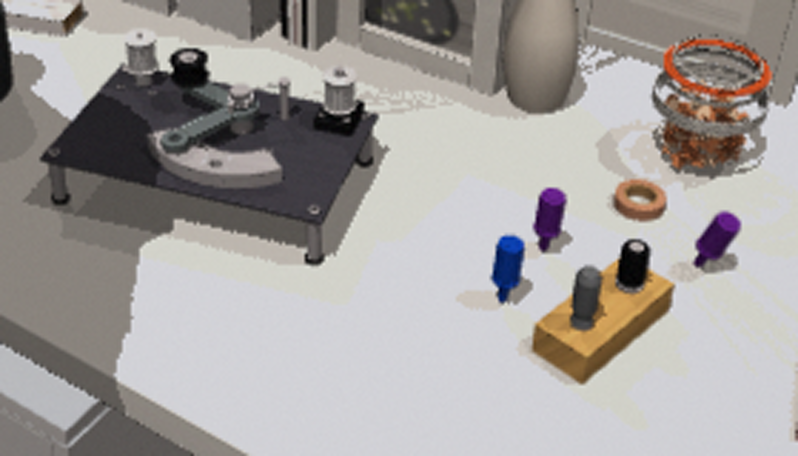

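View pics/b.png

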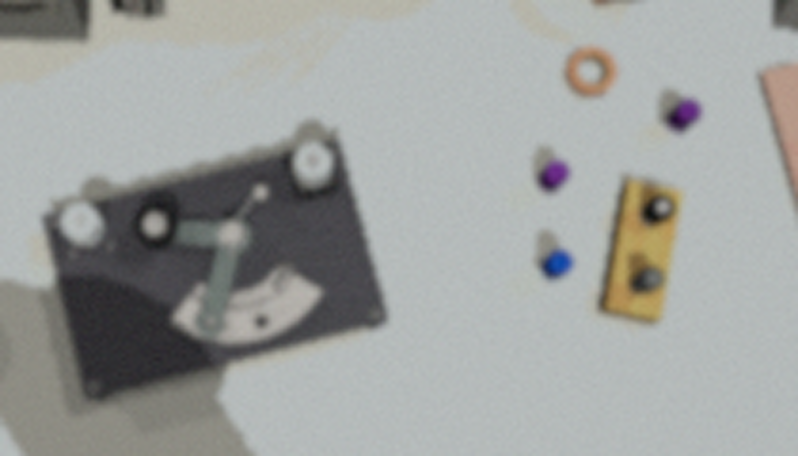

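Candidates for the pin, as scene pixels:
- Black knob in the block: (402,272).
- Blue: (358,274).
- Purple: (373,256).
- Leaning purple: (431,263).
- Grey driver: (386,284).

The black one in the block fits the description. The lock plate's hole shows as a dark spot at about top pixel (269,244).

```bash
cat >> h.py <<'E'
def atz(f,u,v,z):
    E=f["extrinsics"];a=world(f,u,v,np.array(1.0));o=E[:3,3];d=a-o
    return o+d*(z-o[2])/d[2]
E
python3 - <<'E'
from h import *
f=grab_frame("top")
for n,u,v,z in(("pin",372.9,214.7,60),("hole",269,244.5,64),("eye",255.8,244.2,75),("pivot",261,221.8,91),("driver",370.3,233.2,75)):print(n,atz(f,u,v,z).round(1))
s=grab_frame("scene")
for n,u,v,z in(("pin",402.2,266,65),("hole",255.8,236.8,64),("eye",180+176/2.85,180+138/2.85,75),("pivot",180+241/2.85,180+92/2.85,91)):print(n,atz(s,u,v,z).round(1))
w=grab_frame("wrist");E=w["extrinsics"];print(E.round(2),w["intrinsics"])
for r in trace("tool_block",f)[:1]:
    p=maskpts(f,r["mask"]);p=p[abs(p[:,2]-28)<6];print(cv2.minAreaRect(p[:,:2].astype(np.float32)))
E
```

```text
pin [ 532.9 -276.9   60. ]
hole [440.3  40.7  64. ]
eye [439.9  80.   75. ]
pivot [504.9  64.6  91. ]
driver [ 474.  -262.5   75. ]
pin [ 533.5 -276.9   65. ]
hole [441.2  41.7  64. ]
eye [437.1  79.4  75. ]
pivot [502.3  60.9  91. ]
[[ 3.9000e-01 -8.9000e-01 -2.5000e-01  1.8285e+02]
 [ 9.2000e-01  3.8000e-01  1.0000e-01  6.0048e+02]
 [ 0.0000e+00 -2.7000e-01  9.6000e-01  3.7510e+02]
 [ 0.0000e+00  0.0000e+00  0.0000e+00  1.0000e+00]] [[326.06041173   0.         280.06379596]
 [  0.         326.06041173 207.72583652]
 [  0.           0.           1.        ]]
((503.5531311035156, -271.5020446777344), (47.15760803222656, 109.96761322021484), 77.74996185302734)
```

Call:
{"api": "play_rows", "payload": {"targets": [{"tx": 0.3,"ty": -0.85,"tz": 0.1},{"tx": 0.3,"ty": -0.85,"tz": 0.1},{"tx": 0.3,"ty": -0.85,"tz": 0.1},{"tx": 0.3,"ty": -0.85,"tz": 0.1},{"tx": 0.3,"ty": -0.85,"tz": 0.1}], "hand": 0.2, "force": 60}}

```text
schema error: expected keys tx, ty, tz, rx, ry, rz
```

Call:
{"api": "play_rows", "payload": {"targets": [{"tx": 0.3,"ty": -0.85,"rz": 0.053},{"tx": 0.3,"ty": -0.85,"rz": 0.053},{"tx": 0.3,"ty": -0.85,"rz": 0.053},{"tx": 0.3,"ty": -0.85,"rz": 0.053},{"tx": 0.3,"ty": -0.85,"rz": 0.053}]}}

```text
schema error: expected keys tx, ty, tz, rx, ry, rz
```

Call:
{"api": "play_rows", "payload": {"targets": [{"tx": 0.3,"ty": -0.85},{"tx": 0.3,"ty": -0.85},{"tx": 0.3,"ty": -0.85},{"tx": 0.3,"ty": -0.85},{"tx": 0.3,"ty": -0.85}]}}

```text
schema error: expected keys tx, ty, tz, rx, ry, rz
```

Call:
{"api": "play_rows", "payload": {"targets": [{"tx": 0.24,"ty": -0.85,"tz": -0.4},{"tx": 0.24,"ty": -0.85,"tz": -0.4},{"tx": 0.24,"ty": -0.85,"tz": -0.4},{"tx": 0.24,"ty": -0.85,"tz": -0.4},{"tx": 0.24,"ty": -0.85,"tz": -0.4},{"tx": 0.24,"ty": -0.85,"tz": -0.4},{"tx": 0.24,"ty": -0.85,"tz": -0.4}]}}

```text
schema error: expected keys tx, ty, tz, rx, ry, rz
```

```bash
python3 - <<'E'
from h import *
o=get_obs();print({k:np.round(o[k],3) for k in("time_s","tcp_pos","tool_rot","q","wrist_force","grip_width")})
f=grab_frame("wrist");save(f,"w1.png")
for n in("pin_grip","driver_mid"):
  for r in trace(n,f)[:3]:
    p=maskpts(f,r["mask"]);t=p[p[:,2]>np.percentile(p[:,2],98)-6];print(n,r["p"],np.round(r["bbox"]),t.mean(0).round(1),t.min(0).round(1),t.max(0).round(1))
E
```

```text
{'time_s': np.float64(1.0), 'tcp_pos': array([246.16 , 574.463, 231.285]), 'tool_rot': array([ 0.   ,  0.201,  0.98 , -0.   ]), 'q': array([-1.207,  0.417, -0.01 ,  1.614,  0.005,  1.111, -0.053]), 'wrist_force': array([-0.408,  0.063,  0.725]), 'grip_width': np.float64(0.995)}
```

View pics/w1.png

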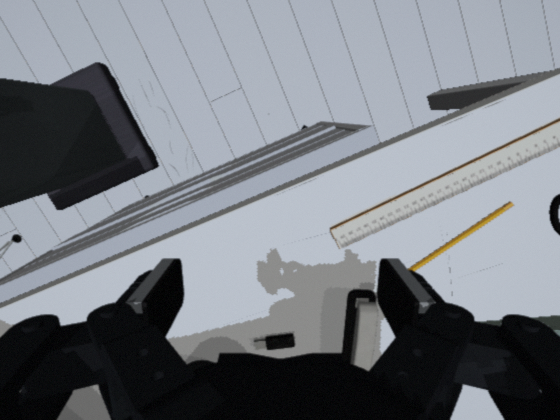

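The wrist picture is still from the start pose and shows only desk clutter and the fingers at rows 260 and below. The moves were refused because every row needs all six keys, so I'll resend them.

Call:
{"api": "play_rows", "payload": {"targets": [{"tx": 0.3,"ty": -0.85,"tz": 0.1,"rx": 0,"ry": 0,"rz": 0},{"tx": 0.3,"ty": -0.85,"tz": 0.1,"rx": 0,"ry": 0,"rz": 0},{"tx": 0.3,"ty": -0.85,"tz": 0.1,"rx": 0,"ry": 0,"rz": 0},{"tx": 0.3,"ty": -0.85,"tz": 0.1,"rx": 0,"ry": 0,"rz": 0},{"tx": 0.3,"ty": -0.85,"tz": 0.1,"rx": 0,"ry": 0,"rz": 0}], "hand": 0.2, "force": 60}}

```text
time_s: 1.65
tcp_pos: [322.5, 358.6, 256.9]
tool_rot: [0.0, 0.203, 0.979, 0.0]
wrist_force: [-0.9, 1.6, -0.5]
grip_width: 0.597
grip_force: 0.0
```

Call:
{"api": "play_rows", "payload": {"targets": [{"tx": 0.3,"ty": -0.85,"tz": 0,"rx": 0,"ry": 0,"rz": 0.053},{"tx": 0.3,"ty": -0.85,"tz": 0,"rx": 0,"ry": 0,"rz": 0.053},{"tx": 0.3,"ty": -0.85,"tz": 0,"rx": 0,"ry": 0,"rz": 0.053},{"tx": 0.3,"ty": -0.85,"tz": 0,"rx": 0,"ry": 0,"rz": 0.053},{"tx": 0.3,"ty": -0.85,"tz": 0,"rx": 0,"ry": 0,"rz": 0.053}]}}

```text
time_s: 2.15
tcp_pos: [396.8, 146.3, 256.6]
tool_rot: [0.0, 0.12, 0.993, 0.0]
wrist_force: [0.7, 0.0, 0.5]
grip_width: 0.604
grip_force: 0.0
```

Call:
{"api": "play_rows", "payload": {"targets": [{"tx": 0.3,"ty": -0.85,"tz": 0,"rx": 0,"ry": 0,"rz": 0},{"tx": 0.3,"ty": -0.85,"tz": 0,"rx": 0,"ry": 0,"rz": 0},{"tx": 0.3,"ty": -0.85,"tz": 0,"rx": 0,"ry": 0,"rz": 0},{"tx": 0.3,"ty": -0.85,"tz": 0,"rx": 0,"ry": 0,"rz": 0},{"tx": 0.3,"ty": -0.85,"tz": 0,"rx": 0,"ry": 0,"rz": 0}]}}

```text
time_s: 2.65
tcp_pos: [471.7, -67.0, 256.6]
tool_rot: [0.001, 0.121, 0.993, -0.0]
wrist_force: [-0.3, -0.6, 0.3]
grip_width: 0.599
grip_force: 0.0
```

Call:
{"api": "play_rows", "payload": {"targets": [{"tx": 0.24,"ty": -0.85,"tz": -0.4,"rx": 0,"ry": 0,"rz": 0},{"tx": 0.24,"ty": -0.85,"tz": -0.4,"rx": 0,"ry": 0,"rz": 0},{"tx": 0.24,"ty": -0.85,"tz": -0.4,"rx": 0,"ry": 0,"rz": 0},{"tx": 0.24,"ty": -0.85,"tz": -0.4,"rx": 0,"ry": 0,"rz": 0},{"tx": 0.24,"ty": -0.85,"tz": -0.4,"rx": 0,"ry": 0,"rz": 0},{"tx": 0.24,"ty": -0.85,"tz": -0.4,"rx": 0,"ry": 0,"rz": 0},{"tx": 0.24,"ty": -0.85,"tz": -0.4,"rx": 0,"ry": 0,"rz": 0}]}}

```text
time_s: 3.35
tcp_pos: [530.6, -276.2, 155.6]
tool_rot: [-0.001, 0.12, 0.993, -0.0]
wrist_force: [-0.3, 0.6, 0.7]
grip_width: 0.599
grip_force: 0.0
```

```bash
python3 - <<'E'
from h import *
o=get_obs();print({k:np.round(o[k],3) for k in("time_s","tcp_pos","tool_rot","q","wrist_force","grip_width")})
f=grab_frame("wrist");save(f,"w2.png")
for n in("pin_grip","driver_mid"):
  for r in trace(n,f)[:3]:
    p=maskpts(f,r["mask"]);t=p[p[:,2]>np.percentile(p[:,2],98)-6];print(n,r["p"],np.round(r["bbox"]),t.mean(0).round(1),t.min(0).round(1),t.max(0).round(1))
E
```

```text
{'time_s': np.float64(3.35), 'tcp_pos': array([ 530.649, -276.195,  155.586]), 'tool_rot': array([-0.001,  0.12 ,  0.993, -0.   ]), 'q': array([ 0.007,  0.505,  0.559,  1.766, -0.317,  0.962,  2.024]), 'wrist_force': array([-0.269,  0.643,  0.676]), 'grip_width': np.float64(0.599)}
pin_grip 0.96 [246. 285.  44.  25.] [ 603.4 -338.4   21.2] [ 532.3 -349.7   17.2] [ 613.6 -303.5  162.3]
pin_grip 0.81 [338. 195.  65.  32.] [ 538.7 -233.8   20.3] [ 522.6 -253.4   16.9] [ 560.6 -201.7   24.9]
pin_grip 0.69 [276. 210.  30.  34.] [ 531.1 -278.8   66.2] [ 521.8 -288.5   62.2] [ 541.  -269.    68.9]
driver_mid 0.77 [276. 134.  28.  26.] [ 473.5 -266.3   79. ] [ 465.4 -275.    75.3] [ 482.1 -258.3   82.2]
```

View pics/w2.png

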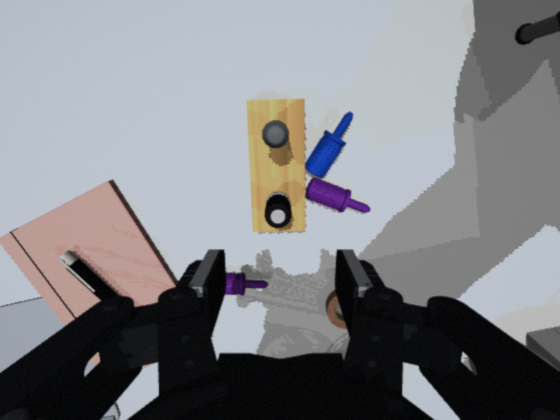

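The wrist view shows the black pin in the block at (277,211), top about (531,-279,66), and the driver at (275,133). The loose blue and purple look-alikes have fallen over beside the block, the nearest at (340,195). They are only 20 mm high, so the fingertips at z=36 will clear them.

Call:
{"api": "play_rows", "payload": {"targets": [{"tx": 0.004,"ty": -0.009,"tz": -0.15,"rx": 0,"ry": 0,"rz": 0},{"tx": 0.004,"ty": -0.009,"tz": -0.3,"rx": 0,"ry": 0,"rz": 0},{"tx": 0.004,"ty": -0.009,"tz": -0.38,"rx": 0,"ry": 0,"rz": 0},{"tx": 0.004,"ty": -0.009,"tz": -0.44,"rx": 0,"ry": 0,"rz": 0},{"tx": 0.004,"ty": -0.009,"tz": -0.478,"rx": 0,"ry": 0,"rz": 0},{"tx": 0.004,"ty": -0.009,"tz": -0.478,"rx": 0,"ry": 0,"rz": 0}]}}

```text
time_s: 4.1
tcp_pos: [532.2, -277.3, 36.5]
tool_rot: [-0.0, 0.119, 0.993, 0.0]
wrist_force: [0.3, 0.7, -0.0]
grip_width: 0.599
grip_force: 0.0
```

Call:
{"api": "play_rows", "payload": {"targets": [{"tx": 0,"ty": 0,"tz": 0,"rx": 0,"ry": 0,"rz": 0},{"tx": 0,"ty": 0,"tz": 0,"rx": 0,"ry": 0,"rz": 0},{"tx": 0,"ty": 0,"tz": 0,"rx": 0,"ry": 0,"rz": 0},{"tx": 0,"ty": 0,"tz": 0,"rx": 0,"ry": 0,"rz": 0},{"tx": 0,"ty": 0,"tz": 0,"rx": 0,"ry": 0,"rz": 0},{"tx": 0,"ty": 0,"tz": 0,"rx": 0,"ry": 0,"rz": 0}], "hand": -1, "force": 60}}

```text
time_s: 4.7
tcp_pos: [532.7, -278.0, 38.0]
tool_rot: [0.001, 0.119, 0.993, -0.0]
wrist_force: [-2.2, 1.8, 7.9]
grip_width: 0.212
grip_force: 58.3
```

Call:
{"api": "play_rows", "payload": {"targets": [{"tx": 0,"ty": 0,"tz": 0.04,"rx": 0,"ry": 0,"rz": 0},{"tx": 0,"ty": 0,"tz": 0.1,"rx": 0,"ry": 0,"rz": 0},{"tx": 0,"ty": 0,"tz": 0.2,"rx": 0,"ry": 0,"rz": 0},{"tx": 0,"ty": 0,"tz": 0.36,"rx": 0,"ry": 0,"rz": 0},{"tx": 0,"ty": 0,"tz": 0.5,"rx": 0,"ry": 0,"rz": 0},{"tx": 0,"ty": 0,"tz": 0.5,"rx": 0,"ry": 0,"rz": 0}]}}

```text
time_s: 5.3
tcp_pos: [533.9, -278.9, 167.6]
tool_rot: [0.004, 0.119, 0.993, -0.001]
wrist_force: [0.6, -0.2, -0.6]
grip_width: 0.214
grip_force: 58.8
```

Call:
{"api": "play_rows", "payload": {"targets": [{"tx": -0.19,"ty": 0.65,"tz": 0,"rx": 0,"ry": 0,"rz": 0},{"tx": -0.19,"ty": 0.65,"tz": 0,"rx": 0,"ry": 0,"rz": 0},{"tx": -0.19,"ty": 0.65,"tz": 0,"rx": 0,"ry": 0,"rz": 0},{"tx": -0.19,"ty": 0.65,"tz": 0,"rx": 0,"ry": 0,"rz": 0},{"tx": -0.19,"ty": 0.65,"tz": 0,"rx": 0,"ry": 0,"rz": 0}]}}

```text
time_s: 5.8
tcp_pos: [484.1, -112.0, 162.4]
tool_rot: [0.0, 0.117, 0.993, 0.001]
wrist_force: [0.6, -1.0, -1.0]
grip_width: 0.211
grip_force: 58.9
```

Call:
{"api": "play_rows", "payload": {"targets": [{"tx": -0.19,"ty": 0.65,"tz": 0,"rx": 0,"ry": 0,"rz": 0},{"tx": -0.19,"ty": 0.65,"tz": 0,"rx": 0,"ry": 0,"rz": 0},{"tx": -0.19,"ty": 0.65,"tz": 0,"rx": 0,"ry": 0,"rz": 0},{"tx": -0.19,"ty": 0.65,"tz": 0,"rx": 0,"ry": 0,"rz": 0},{"tx": -0.19,"ty": 0.65,"tz": 0,"rx": 0,"ry": 0,"rz": 0},{"tx": -0.19,"ty": 0.65,"tz": 0,"rx": 0,"ry": 0,"rz": 0}]}}

```text
time_s: 6.4
tcp_pos: [437.5, 46.7, 162.2]
tool_rot: [0.0, 0.119, 0.993, 0.0]
wrist_force: [-0.2, 0.1, -0.6]
grip_width: 0.218
grip_force: 59.0
```

```bash
python3 - <<'E'
from h import *
o=get_obs();print({k:np.round(o[k],3) for k in("time_s","tcp_pos","tool_rot","q","wrist_force","grip_width","grip_force")})
f=grab_frame("wrist");im=f["img"][...,::-1]
K=f["intrinsics"];E=f["extrinsics"]
p=np.linalg.inv(E)@np.append(o["tcp_pos"],1);print("tcp px",K[0,0]*p[0]/-p[2]+K[0,2],K[1,1]*-p[1]/-p[2]+K[1,2])
cv2.imwrite("pics/w3.png",cv2.resize(im[60:360,120:440],None,fx=2,fy=2,interpolation=2))
E
```

```text
{'time_s': np.float64(6.4), 'tcp_pos': array([437.48 ,  46.736, 162.215]), 'tool_rot': array([0.   , 0.119, 0.993, 0.   ]), 'q': array([-0.638,  0.192,  0.512,  2.137, -0.126,  0.841,  1.283]), 'wrist_force': array([-0.159,  0.109, -0.603]), 'grip_width': np.float64(0.218), 'grip_force': np.float64(59.002)}
tcp px 281.7733014926312 264.9899115075583
```

View pics/w3.png

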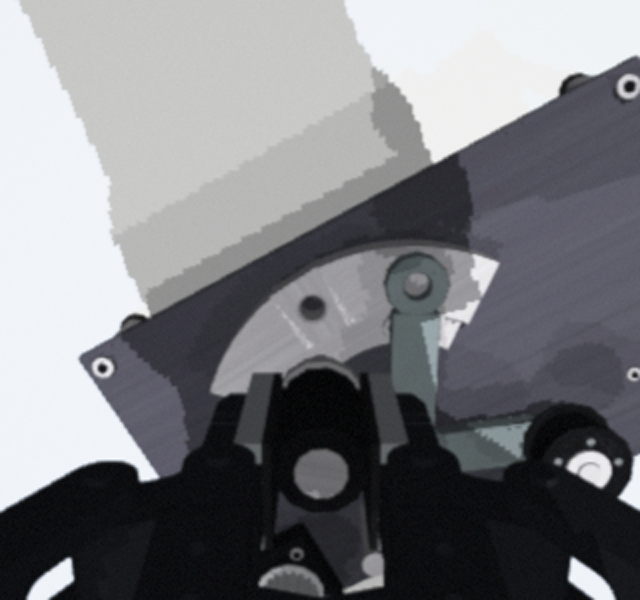

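```bash
python3 - <<'E'
from h import *
f=grab_frame("wrist")
e=atz(f,328.5,202.5,75);h=atz(f,276,214,64);print("eye",e,"hole",h,"knobtop",atz(f,280,295.,189))
g=cv2.cvtColor(f["img"],cv2.COLOR_RGB2GRAY)
c=cv2.HoughCircles(cv2.resize(g[150:250,230:380],None,fx=4,fy=4,interpolation=2),cv2.HOUGH_GRADIENT,1,60,param1=80,param2=25,minRadius=15,maxRadius=75)
for x,y,r in c[0][:6]: 
    u,v=230+x/4,150+y/4;print(u,v,r/4,atz(f,u,v,75).round(1),atz(f,u,v,64).round(1))
for n,p in(("tension_arm",0),("tension_arm",1)):
    t=grab_frame("top" if p else "scene");
    for r in trace(n,t)[:1]: print(r["p"],r["bbox"])
from scipy.optimize import brentq
for P in([504.9,64.6],[502.3,60.9],[503.6,62.7]):
    P=np.array(P);a=e[:2]-P;b=h[:2]-P;print(np.hypot(*a),np.hypot(*b),np.arctan2(a[0]*b[1]-a[1]*b[0],a@b))
# pivot from eye and hole both 70 away
m=(e[:2]+h[:2])/2;d=(h-e)[:2];L=np.hypot(*d);n=np.array([-d[1],d[0]])/L;P=m+n*np.sqrt(4900-L*L/4);print("pivot",P,"angle",2*np.arcsin(L/140))
E
```

```text
eye [437.7277908   81.87671509  75.        ] hole [440.26416894  41.52149264  64.        ] knobtop [437.68339495  45.28654523 189.        ]
329.125 202.375 16.725 [437.7  82.3  75. ] [440.9  83.3  64. ]
276.625 213.875 6.425 [437.1  42.9  75. ] [440.3  42.   64. ]
0.68 [253.2, 217.7, 36.3, 36.3]
69.35842107220452 68.63241332220257 0.5946893697744795
67.89398189425447 64.9920832292661 0.6168742223968025
68.60680977171688 66.78290701758175 0.6059863164056778
pivot [505.88083441  65.90290385] angle 0.5859889285962241
```

The close view shows the eye at crop (417,285) and the single dark hole at (312,308). In world coordinates that puts the eye at about (438,82) and the hole at about (440.4,42), an arm angle of about 0.59. Next I'll put the nose over the eye.

Call:
{"api": "play_rows", "payload": {"targets": [{"tx": 0.001,"ty": 0.144,"tz": 0,"rx": 0,"ry": 0,"rz": 0},{"tx": 0.001,"ty": 0.144,"tz": 0,"rx": 0,"ry": 0,"rz": 0},{"tx": 0.001,"ty": 0.144,"tz": -0.1,"rx": 0,"ry": 0,"rz": 0},{"tx": 0.001,"ty": 0.144,"tz": -0.2,"rx": 0,"ry": 0,"rz": 0},{"tx": 0.001,"ty": 0.144,"tz": -0.2,"rx": 0,"ry": 0,"rz": 0}]}}

```text
time_s: 7.2
tcp_pos: [436.0, 82.4, 109.7]
tool_rot: [-0.002, 0.119, 0.993, -0.001]
wrist_force: [-0.1, 0.1, 0.5]
grip_width: 0.21
grip_force: 59.0
```

Call:
{"api": "play_rows", "payload": {"targets": [{"tx": 0,"ty": 0,"tz": -0.008,"rx": 0,"ry": 0,"rz": 0},{"tx": 0,"ty": 0,"tz": -0.016,"rx": 0,"ry": 0,"rz": 0},{"tx": 0,"ty": 0,"tz": -0.024,"rx": 0,"ry": 0,"rz": 0},{"tx": 0,"ty": 0,"tz": -0.024,"rx": 0,"ry": 0,"rz": 0}]}}

```text
time_s: 7.6
tcp_pos: [437.6, 83.3, 106.1]
tool_rot: [0.0, 0.119, 0.993, 0.0]
wrist_force: [0.2, 0.2, -0.0]
grip_width: 0.215
grip_force: 59.0
```

Call:
{"api": "play_rows", "payload": {"targets": [{"tx": 0,"ty": 0,"tz": -0.008,"rx": 0,"ry": 0,"rz": 0},{"tx": 0,"ty": 0,"tz": -0.016,"rx": 0,"ry": 0,"rz": 0},{"tx": 0,"ty": 0,"tz": -0.02,"rx": 0,"ry": 0,"rz": 0},{"tx": 0,"ty": 0,"tz": -0.02,"rx": 0,"ry": 0,"rz": 0}]}}

```text
time_s: 8.0
tcp_pos: [437.3, 83.2, 100.6]
tool_rot: [-0.0, 0.119, 0.993, -0.0]
wrist_force: [0.6, -0.7, -1.0]
grip_width: 0.212
grip_force: 59.0
```

```bash
python3 - <<'E'
from h import *
f=grab_frame("wrist");im=f["img"][...,::-1]
s=grab_frame("scene")["img"][...,::-1]
a=cv2.resize(im[130:330,180:400],(440,400),interpolation=2)
b=cv2.resize(s[195:265,210:270],(342,400),interpolation=2)
cv2.imwrite("pics/w4.png",np.hstack([a,b]));print(get_obs()["wrist_force"])
E
```

```text
[ 0.8085847  -0.2659645  -0.77593286]
```

View pics/w4.png

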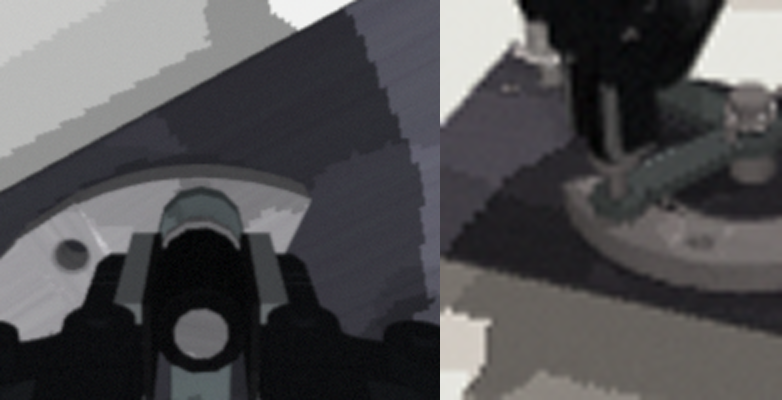

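The left view shows the collar concentric over the eye at (200,230). The right view shows the shank entering the eye at (615,185). Wrist force is near zero. Next I'll feel for the plate underneath.

Call:
{"api": "play_rows", "payload": {"targets": [{"tx": 0,"ty": 0,"tz": -0.006,"rx": 0,"ry": 0,"rz": 0},{"tx": 0,"ty": 0,"tz": -0.012,"rx": 0,"ry": 0,"rz": 0},{"tx": 0,"ty": 0,"tz": -0.012,"rx": 0,"ry": 0,"rz": 0}]}}

```text
time_s: 8.4
tcp_pos: [437.3, 83.2, 97.6]
tool_rot: [-0.0, 0.119, 0.993, -0.0]
wrist_force: [-0.3, -0.3, -0.6]
grip_width: 0.211
grip_force: 59.0
```

Call:
{"api": "play_rows", "payload": {"targets": [{"tx": 0,"ty": 0,"tz": -0.004,"rx": 0,"ry": 0,"rz": 0},{"tx": 0,"ty": 0,"tz": -0.004,"rx": 0,"ry": 0,"rz": 0}]}}

```text
time_s: 8.6
tcp_pos: [437.5, 83.2, 96.8]
tool_rot: [0.0, 0.119, 0.993, -0.0]
wrist_force: [-0.5, 0.2, 2.2]
grip_width: 0.215
grip_force: 59.2
```

The nose touches the plate at TCP z≈97. I'll lift 1.5 mm and swing the arm back along the arc by the pin.

Call:
{"api": "play_rows", "payload": {"targets": [{"tx": 0,"ty": 0,"tz": 0.007,"rx": 0,"ry": 0,"rz": 0},{"tx": -0.0032,"ty": -0.0137,"tz": 0.007,"rx": 0,"ry": 0,"rz": 0},{"tx": -0.0057,"ty": -0.0275,"tz": 0.007,"rx": 0,"ry": 0,"rz": 0},{"tx": -0.0075,"ty": -0.0414,"tz": 0.007,"rx": 0,"ry": 0,"rz": 0},{"tx": -0.0086,"ty": -0.0554,"tz": 0.007,"rx": 0,"ry": 0,"rz": 0},{"tx": -0.009,"ty": -0.0695,"tz": 0.007,"rx": 0,"ry": 0,"rz": 0},{"tx": -0.0088,"ty": -0.0836,"tz": 0.007,"rx": 0,"ry": 0,"rz": 0},{"tx": -0.0078,"ty": -0.0976,"tz": 0.007,"rx": 0,"ry": 0,"rz": 0},{"tx": -0.0061,"ty": -0.1115,"tz": 0.007,"rx": 0,"ry": 0,"rz": 0},{"tx": -0.0037,"ty": -0.1254,"tz": 0.007,"rx": 0,"ry": 0,"rz": 0},{"tx": -0.0006,"ty": -0.139,"tz": 0.007,"rx": 0,"ry": 0,"rz": 0},{"tx": -0.0006,"ty": -0.139,"tz": 0.007,"rx": 0,"ry": 0,"rz": 0}]}}

```text
time_s: 9.8
tcp_pos: [437.5, 48.2, 98.6]
tool_rot: [0.0, 0.119, 0.993, 0.0]
wrist_force: [3.1, 5.4, 0.6]
grip_width: 0.213
grip_force: 59.0
```

Call:
{"api": "play_rows", "payload": {"targets": [{"tx": 0.005,"ty": -0.012,"tz": 0,"rx": 0,"ry": 0,"rz": 0},{"tx": 0.01,"ty": -0.0235,"tz": 0,"rx": 0,"ry": 0,"rz": 0},{"tx": 0.01,"ty": -0.0235,"tz": -0.006,"rx": 0,"ry": 0,"rz": 0},{"tx": 0.01,"ty": -0.0235,"tz": -0.01,"rx": 0,"ry": 0,"rz": 0},{"tx": 0.01,"ty": -0.0235,"tz": -0.01,"rx": 0,"ry": 0,"rz": 0}]}}

```text
time_s: 10.3
tcp_pos: [439.4, 42.6, 95.8]
tool_rot: [-0.0, 0.119, 0.993, 0.0]
wrist_force: [0.5, 4.8, -0.8]
grip_width: 0.213
grip_force: 59.0
```

The nose is below the plate's top with no vertical force, so it is entering the hole. I'll continue down gently.

Call:
{"api": "play_rows", "payload": {"targets": [{"tx": 0,"ty": 0,"tz": -0.005,"rx": 0,"ry": 0,"rz": 0},{"tx": 0,"ty": 0,"tz": -0.01,"rx": 0,"ry": 0,"rz": 0},{"tx": 0,"ty": 0,"tz": -0.01,"rx": 0,"ry": 0,"rz": 0}]}}

```text
time_s: 10.6
tcp_pos: [439.4, 42.7, 93.3]
tool_rot: [-0.0, 0.119, 0.993, 0.0]
wrist_force: [1.1, 6.1, -1.4]
grip_width: 0.211
grip_force: 59.0
```

Call:
{"api": "play_rows", "payload": {"targets": [{"tx": 0,"ty": 0,"tz": -0.005,"rx": 0,"ry": 0,"rz": 0},{"tx": 0,"ty": 0,"tz": -0.01,"rx": 0,"ry": 0,"rz": 0},{"tx": 0,"ty": 0,"tz": -0.01,"rx": 0,"ry": 0,"rz": 0}]}}

```text
time_s: 10.9
tcp_pos: [439.4, 42.7, 90.8]
tool_rot: [-0.0, 0.119, 0.993, 0.0]
wrist_force: [0.6, 5.3, -1.1]
grip_width: 0.21
grip_force: 59.0
```

Call:
{"api": "play_rows", "payload": {"targets": [{"tx": 0,"ty": 0,"tz": -0.006,"rx": 0,"ry": 0,"rz": 0},{"tx": 0,"ty": 0,"tz": -0.012,"rx": 0,"ry": 0,"rz": 0},{"tx": 0,"ty": 0,"tz": -0.018,"rx": 0,"ry": 0,"rz": 0},{"tx": 0,"ty": 0,"tz": -0.018,"rx": 0,"ry": 0,"rz": 0}]}}

```text
time_s: 11.3
tcp_pos: [439.3, 42.7, 86.3]
tool_rot: [-0.0, 0.119, 0.993, 0.0]
wrist_force: [0.8, 6.1, -1.8]
grip_width: 0.211
grip_force: 59.0
```

Call:
{"api": "play_rows", "payload": {"targets": [{"tx": 0,"ty": 0,"tz": -0.004,"rx": 0,"ry": 0,"rz": 0},{"tx": 0,"ty": 0,"tz": -0.008,"rx": 0,"ry": 0,"rz": 0},{"tx": 0,"ty": 0,"tz": -0.008,"rx": 0,"ry": 0,"rz": 0}]}}

```text
time_s: 11.6
tcp_pos: [439.5, 42.6, 84.7]
tool_rot: [-0.0, 0.119, 0.993, 0.0]
wrist_force: [-4.1, 4.7, 12.1]
grip_width: 0.212
grip_force: 60.7
```

The collar is down: z stopped at 84.7 with 12 N. I'll ease off the preload, let the pin bear on the hole wall, then release with a small opening.

Call:
{"api": "play_rows", "payload": {"targets": [{"tx": 0,"ty": 0.002,"tz": 0.004,"rx": 0,"ry": 0,"rz": 0},{"tx": 0,"ty": 0.004,"tz": 0.004,"rx": 0,"ry": 0,"rz": 0},{"tx": 0,"ty": 0.004,"tz": 0.004,"rx": 0,"ry": 0,"rz": 0},{"tx": 0,"ty": 0.004,"tz": 0.004,"rx": 0,"ry": 0,"rz": 0}], "force": 20}}

```text
time_s: 12.0
tcp_pos: [439.4, 43.5, 85.4]
tool_rot: [-0.0, 0.119, 0.993, -0.0]
wrist_force: [-1.1, 3.1, 1.2]
grip_width: 0.212
grip_force: 59.2
```

Call:
{"api": "play_rows", "payload": {"targets": [{"tx": 0,"ty": 0,"tz": 0,"rx": 0,"ry": 0,"rz": 0},{"tx": 0,"ty": 0,"tz": 0,"rx": 0,"ry": 0,"rz": 0},{"tx": 0,"ty": 0,"tz": 0,"rx": 0,"ry": 0,"rz": 0},{"tx": 0,"ty": 0,"tz": 0,"rx": 0,"ry": 0,"rz": 0},{"tx": 0,"ty": 0,"tz": 0,"rx": 0,"ry": 0,"rz": 0}], "hand": -0.05}}

```text
time_s: 12.5
tcp_pos: [439.8, 43.5, 85.5]
tool_rot: [0.0, 0.119, 0.993, -0.0]
wrist_force: [-0.5, 0.4, 0.2]
grip_width: 0.476
grip_force: 0.0
```

Released cleanly. I'll retreat straight up and inspect.

Call:
{"api": "play_rows", "payload": {"targets": [{"tx": 0,"ty": 0,"tz": 0.04,"rx": 0,"ry": 0,"rz": 0},{"tx": 0,"ty": 0,"tz": 0.1,"rx": 0,"ry": 0,"rz": 0},{"tx": 0,"ty": 0,"tz": 0.2,"rx": 0,"ry": 0,"rz": 0},{"tx": 0,"ty": 0,"tz": 0.4,"rx": 0,"ry": 0,"rz": 0},{"tx": 0,"ty": 0,"tz": 0.4,"rx": 0,"ry": 0,"rz": 0},{"tx": -0.2,"ty": 0.3,"tz": 0.5,"rx": 0,"ry": 0,"rz": 0},{"tx": -0.2,"ty": 0.3,"tz": 0.5,"rx": 0,"ry": 0,"rz": 0},{"tx": -0.2,"ty": 0.3,"tz": 0.5,"rx": 0,"ry": 0,"rz": 0}]}}

```text
time_s: 13.3
tcp_pos: [388.0, 122.1, 212.1]
tool_rot: [0.001, 0.116, 0.993, 0.001]
wrist_force: [0.8, -0.6, 0.6]
grip_width: 0.473
grip_force: 0.0
```

```bash
python3 - <<'E'
from h import *
f=grab_frame("wrist");s=grab_frame("scene");
for g in(f,s):
  for r in trace("pin_grip",g)[:4]:
    p=maskpts(g,r["mask"])
    if len(p): print(round(r["p"],2),np.round(r["bbox"]),np.median(p,0).round(),np.percentile(p,[3,97],axis=0).round(1).tolist())
a=cv2.resize(f["img"][...,::-1],(400,300));b=cv2.resize(s["img"][190:280,200:320,::-1],(400,300),interpolation=2)
cv2.imwrite("pics/w5.png",np.hstack([a,b]))
E
```

```text
0.64 [ 24. 334.  35.  37.] [ 497. -222.   18.] [[476.4, -241.2, 7.9], [518.1, -202.7, 22.7]]
0.58 [ 24. 360.  25.  15.] [ 527. -239.   17.] [[361.0, -253.8, 7.0], [531.0, 65.2, 291.3]]
0.56 [371. 288.  26.  14.] [ 494. -227.   16.] [[474.6, -245.3, -0.5], [516.6, -204.3, 27.6]]
0.5 [438. 279.  26.  20.] [ 599. -345.   15.] [[591.1, -366.8, -0.0], [618.9, -315.6, 21.3]]
0.42 [253. 227.  14.  22.] [434.  41.  98.] [[428.3, 35.4, 77.0], [444.5, 53.3, 113.6]]
```

View pics/w5.png

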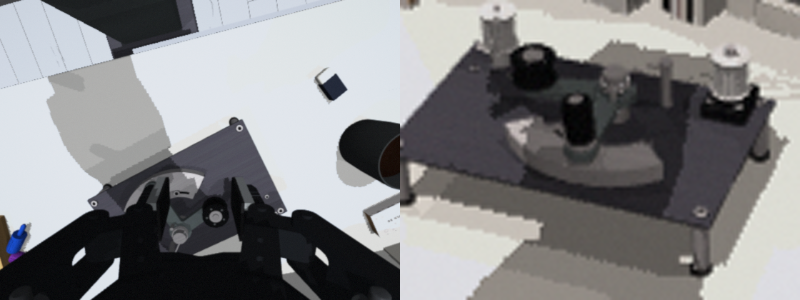

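The scene crop on the right shows the pin upright at (578,120) with its collar down on the eye. The arm is held back over the former hole, and the knob top at z≈112 matches a fully seated pin. Handing in.

```bash
python3 -c "
from station import *
print(job_done())"
```

```text
the job is handed in; nothing more can be done
None
```

The locking pin is fully home through the eye and into the lock hole, collar down on the arm, and it alone holds the tension arm back at about 0.59 rad; I did not touch the driver, mug or tape roll, and handed the job in at about 13.5 s.

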